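# Assemble two carved stone models on their bases

### The job

Put the two carved stone models together on their wooden bases: on the round base stack the fluted drum, then the flat collar disc, then the domed cap; on the square base stack the square shaft, then the stepped pyramid cap, both with their sides squared up with the base. Set every piece upright and centred on what is below it, let go of them all, and leave the glass jar standing where it is.

Things in the scene. Friction and masses are not known exactly. Their poses are not given: they have to be found in the camera images.
- drum_center (a point): fluted grey stone drum: upright cylinder 56 mm across, 45 mm tall, vertical dark grooves round its side, plain flat top; the point is its centre, half-way up (22.5 mm above its underside); z is its axis, up
- collar_center (a point): grey stone collar: flat solid disc 62 mm across, 22 mm thick, lying flat, a dark ring line carved round its flat top; the point is its centre, 11 mm above its underside; z is its axis, up
- dome_center (a point): grey stone domed cap: round, 46 mm across and 45 mm tall, its side upright for the lower 25 mm and rounded to a dome above; flat underside; the point is on its axis 22.5 mm above its underside; z up
- shaft_center (a point): grey square stone shaft, 44 x 44 mm and 62 mm tall, a rectangular panel on each side face, flat top; the point is its centre, 31 mm above its underside; x and y point at its side faces, z up
- pyramid_center (a point): grey stone stepped pyramid cap: its lowest step is a slab 56 x 56 mm with upright sides 24 mm high, then three smaller steps (42, 28, 14 mm wide, 9 mm each) to 51 mm in all; flat underside; the point is on its axis 25.5 mm above its underside; x and y point at its side faces, z up
- round_base_top (a point): round dark-wood base, a disc 92 mm across and 22 mm high, fixed to the bench; the point is the centre of its top face
- square_base_top (a point): square dark-wood base, 92 x 92 mm and 22 mm high, fixed to the bench; the point is the centre of its top face; x and y point at its sides
- jar_center (a point): amber glass jar with a metal cap, 60 mm across and 75 mm tall, standing loose among the parts; to be left alone; the point is its centre, half-way up

How it is judged (in metres and radians):
At the end, for the whole second after the job is handed in: Drum and shaft within 12 mm of their bases' centres; collar, dome and pyramid each within 10 mm of the centre of the piece below; all at resting height within 4 mm, tilt under 0.08 rad, at rest; shaft and pyramid squared with the base within 0.2 rad (any quarter turn) (horizontal distance between drum_center and round_base_top below 0.012 m and height (world z) of drum_center between 0.0405 and 0.0485 m and angle between each of drum_center, collar_center, dome_center, shaft_center, pyramid_center's own z axis and vertical below 0.08 rad and linear speed of each of drum, collar, dome, shaft, pyramid below 0.02 m/s and horizontal distance between collar_center and drum_center below 0.01 m and height (world z) of collar_center between 0.074 and 0.082 m and horizontal distance between dome_center and collar_center below 0.01 m and height (world z) of dome_center between 0.1075 and 0.1155 m and horizontal distance between shaft_center and square_base_top below 0.012 m and height (world z) of shaft_center between 0.049 and 0.057 m and horizontal distance between pyramid_center and shaft_center below 0.01 m and height (world z) of pyramid_center between 0.1055 and 0.1135 m and (angle between the x axis of shaft_center and the x axis of square_base_top, either way round below 0.2 rad or angle between the x axis of shaft_center and the y axis of square_base_top, either way round below 0.2 rad) and (angle between the x axis of pyramid_center and the x axis of square_base_top, either way round below 0.2 rad or angle between the x axis of pyramid_center and the y axis of square_base_top, either way round below 0.2 rad)); the robot touches nothing.
It fails at once if the glass jar is knocked over or shifted by more than 30 mm (distance of jar_center from where it was at the start of the episode above 0.03 m or angle between jar_center's own z axis and vertical above 0.4 rad).
It also fails if it takes over 136 s, if anything falls off the work surface, if the arm or the gripper's body presses on something with over 40 N, if the wrist force passes 120 N, or if a joint passes its speed limit or range.

### The arm

A 7-joint arm with a two-finger parallel gripper is mounted at the origin on the work surface. World frame = base frame: x ahead of the robot, y to its left, z up, the work surface at z = 0. Lengths are in mm, angles in rad, forces in N, time in s.
With the tool pointing down it reaches from about 400 to 875 mm from the base axis. Payload 4.4 kg.
Tool frame: the origin (TCP) lies on the mounting face of the last link; the fingertips stand 173 mm ahead of it and the grasp point (between the pads) lies 155 mm ahead of it; z points along the fingers, y is the line along which they close (so a half turn about z gives the same grasp; the last joint's range is limited). The gripper opens to 85 mm and grips with 20 to 120 N. Pads are 22 mm wide; open, the fingers measure 114 mm over their backs; the gripper's body (76 mm by 85 mm) begins 54 mm behind the grasp point. The pads swing forward as they close: fully open they stand 13 mm farther back than shut.
Start: joints at [-1.276, 0.628, 0.038, 1.517, -0.027, 0.996, -0.02], TCP at [229.447, 608.169, 404.713] pointing down, gripper open.
Joint ranges: [-3.06, 3.06], [-0.37, 2.12], [-1.25, 1.32], [0.18, 2.47], [-1.1, 4.24], [0.23, 1.98], [-2.94, 2.94]. Speed limits (rad/s): [2.57, 2.57, 3.14, 3.14, 3.14, 3.14, 3.14].

### API

Orientations are given as [roll, pitch, yaw] about the fixed x, y, z axes, in that order (R = Rz(yaw) Ry(pitch) Rx(roll)).
In Python, from cell import * gives the robot as it stands. The module is installed in compiled form; this text tells all that it offers.
- The arm moves only by the tool jog_arm, never from a script. Its argument "steps" is a list of rows, each a list of 7 numbers: the opening, from -1 (shut) to 1 (fully open), so that 0 is half open, then the shift along the tool's x, y, z as a fraction of full scale, then the turn, a rotation vector about the tool's x, y, z as a fraction of full scale. A call has 1 to 10 rows; each row shifts and turns the commanded pose from where the row before left it, along the tool's axes as they then stand; what a row does not reach is not made up. Full scale, the value 1, is 500 mm for a shift and 2 rad for a turn. A row lasts 1/8 s, in which the tool goes at most 62.5 mm and 10.7 degrees, less where a joint would pass 70% of its speed; a pose out of reach is approached as far as the arm can. A call with a number of a shift or a turn outside -1 to 1 is refused whole. A call with a gripper value outside its range is refused whole. The fingers move at their own pace and stop on an object; the grip force is fixed at half the most. Time passes only in rows, so rows that do not move let the fingers close. It gives the time, the measured TCP pose, the force, the opening and the grip force at its end, in the units of the state.
- read_state(): the state, without advancing time (a new reading comes with each control period).
- get_image(name): name is "scene" or "top"; returns a dict with "pixels" (480x640x3 uint8, red, green, blue), "depth" (480x640 float32, mm along the optical axis (not along the pixel's ray), 0 where there is no reading), "vertical_fov" (degrees; the focal length in pixels is half the picture's height over the tangent of half this angle, whatever the lens; pixels are square), "cx", "cy" (the principal point, pixels), "k1" (the pictures are not rectified: a ray, as slopes to the right and down, at radius r is drawn at 1 + k1 r^2 times it, then the intrinsics apply), "R" (3x3) and "t" (3): a world point X has camera coordinates R X + t. Camera axes: x right, y down, z forward; pixel columns grow to the right and rows downward; lengths in mm; the calibration is good to about 2 mm. A picture is of the moment at which its call begins.
- finish_job(): hands the job in; it is judged then, once.
The state is a dict: "clock": time; "qpos": joint angles; "qd": joint speeds; "tau": joint torques, N m; "eef_pos": TCP position; "tool_rot": TCP orientation; "force": force on the tool from outside, world axes, zero at the start; "torque": the same for the moment, N m; "width": finger opening in mm; "gripper_force": force on a finger pad.
Only numpy, scipy, OpenCV 4.12 (cv2) and the standard library are available. Lean on these libraries where they do the work, as an engineer would, in place of code of your own. Each camera call takes 0.05 s, during which the arm holds its last target. There are 200 camera calls.

## Working session

There is one attempt and no reset: what is moved stays moved. The work goes in short steps, Python scripts to look and compute and a tool call to move; the robot and the scene stay as the last step left them, time stands still between calls to the robot, and variables do not carry over. Pictures are saved under pics/ and viewed, at most 14 in all, crops included, and the job is handed in when it is done.

Besides the shell and the picture viewer there is one more tool, called after "Emit:" by a JSON object that holds its "api" and its "payload". jog_arm: Moves the arm, as the interface text tells. Shift numbers are shares of 500 mm and turn numbers shares of 2 rad, none past 1 either way. Its arguments: {"type":"object","properties":{"steps":{"type":"array"}},"required":["steps"]}

```bash
mkdir -p pics; cat > h.py <<'E'
from cell import *
import numpy as np, cv2
def snap(n,f):
    im=get_image(n); cv2.imwrite(f'pics/{f}.png',im['pixels'][:,:,::-1]); np.savez(f'{f}.npz',**im); return im
def cloud(im):
    h,w=im['depth'].shape; f=h/2/np.tan(np.radians(im['vertical_fov'])/2)
    K=np.array([[f,0,im['cx']],[0,f,im['cy']],[0,0,1]],float)
    u,v=np.meshgrid(np.arange(w),np.arange(h))
    p=cv2.undistortPoints(np.stack([u,v],-1).reshape(-1,1,2).astype(float),K,np.array([float(im['k1']),0,0,0,0])).reshape(h,w,2)
    d=im['depth'].astype(float)
    C=np.dstack([p*d[...,None],d])-np.asarray(im['t']).reshape(3)
    return C@np.asarray(im['R'])
E
python3 - <<'E'
from h import *
for n in('scene','top'):
    im=snap(n,n+'0'); print(n,im['vertical_fov'],im['cx'],im['cy'],im['k1'],im['R'],im['t'])
s=read_state();print({k:np.round(v,3) for k,v in s.items()})
E
```

```text
scene 52.08112513838056 320.33515322358767 236.38252272430677 -0.13540688021003422 [[-0.3484836   0.93729829 -0.0055771 ]
 [ 0.58145797  0.21150917 -0.785602  ]
 [-0.7351638  -0.27701226 -0.61870704]] [ 183.47156032 -253.25396269 1611.5847789 ]
top 57.74265674118111 313.5631244570575 241.1244968747129 -0.05431918011980599 [[-0.00591451 -0.99985363  0.01605419]
 [-0.99873609  0.00510505 -0.05000154]
 [ 0.04991227 -0.01632964 -0.9986201 ]] [-12.48106862 501.56742171 930.80670363]
{'clock': np.float64(0.1), 'qpos': array([-1.276,  0.629,  0.038,  1.518, -0.027,  0.996, -0.02 ]), 'qd': array([-0.   , -0.002,  0.   , -0.002, -0.   , -0.001, -0.002]), 'tau': array([ 5.0000e-03, -5.6454e+01,  1.2310e+00, -1.9397e+01,  1.1000e-02,
        5.0000e-03,  0.0000e+00]), 'eef_pos': array([229.328, 607.928, 403.885]), 'tool_rot': array([-3.14 ,  0.   ,  2.781]), 'force': array([-0.655, -0.591, -0.736]), 'torque': array([-0.005, -0.005,  0.009]), 'gripper_force': np.float64(0.0), 'width': np.float64(85.248)}
```

View pics/top0.png

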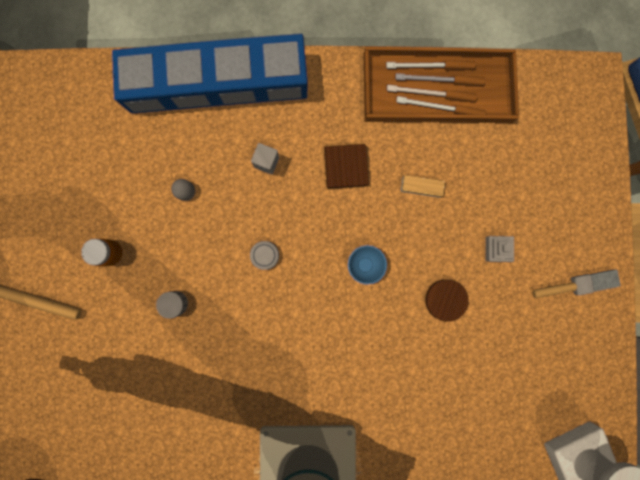

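View pics/scene0.png

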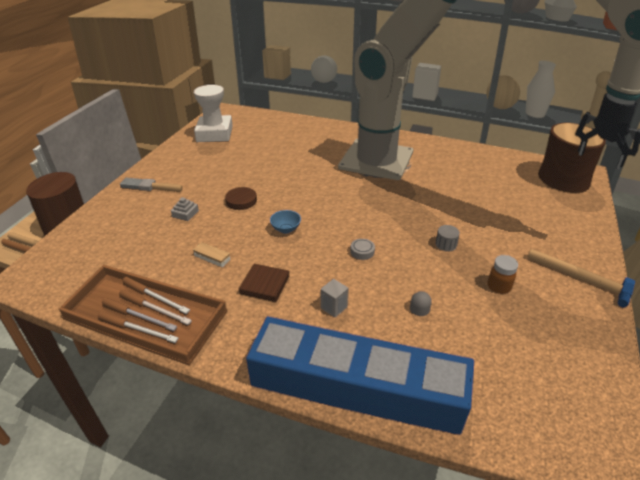

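The top view shows: drum (171,305), collar (264,255), dome (184,189), shaft (265,158), pyramid (500,249), round base (447,300), square base (346,166), jar (96,252). The bowl (368,265) stands between them. The scene view agrees with this.

```bash
cat >> h.py <<'E'
seeds=dict(drum=(171,305,45),collar=(264,255,22),dome=(184,189,25),shaft=(265,158,62),pyr=(500,249,24),rbase=(447,300,22),sbase=(346,166,22),jar=(96,252,75))
def band(C,xy,z0,z1,r=60):
    P=C.reshape(-1,3); m=(np.hypot(*(P[:,:2]-xy).T)<r)&(P[:,2]>z0)&(P[:,2]<z1); return P[m]
E
python3 - <<'E'
from h import *
np.set_printoptions(precision=1,suppress=True)
D={n:dict(np.load(n+'0.npz')) for n in('top','scene')}
T={n:cloud(D[n]) for n in D}
for n in T:
    c=T[n].reshape(-1,3); m=(c[:,0]>350)&(c[:,0]<650)&(abs(c[:,1])<250)&(abs(c[:,2])<15); print(n,'table z',np.median(c[m,2]))
for k,(u,v,z) in seeds.items():
    p=T['top'][v,u]
    print(k,p)
    for n in T:
        a=band(T[n],p[:2],z-6,z+6)
        if len(a)<5: print(n,len(a)); continue
        (cx,cy),r=cv2.minEnclosingCircle(a[:,:2].astype(np.float32)); R=cv2.minAreaRect(a[:,:2].astype(np.float32))
        print('  ',n,len(a),'circ %.1f %.1f r%.1f'%(cx,cy,r),'rect',np.round(R[0],1),np.round(R[1],1),round(R[2],1),'medz %.1f'%np.median(a[:,2]))
    print('  bench objects tall near:',np.round(band(T['top'],p[:2],5,400,100)[:,2].max(),0))
c=T['top'].reshape(-1,3)
for nm,(u,v) in dict(bowl=(368,265),block=(424,186),bluebox=(210,80),bluelow=(210,95)).items(): print(nm,T['top'][v,u])
E
```

```text
top table z 0.662501751264478
scene table z 1.3630284408873725
drum [368.3 282.7  45.4]
   top 587 circ 368.7 287.0 r29.1 rect [369.6 287.6] [56.6 55.1] 74.7 medz 45.7
   scene 262 circ 369.6 288.5 r30.1 rect [371.8 286.9] [55.  54.1] 31.7 medz 45.8
  bench objects tall near: 51.0
collar [471.8  91.   23.8]
   top 647 circ 471.0 91.8 r30.9 rect [471.8  91.2] [60.2 60. ] 89.9 medz 23.0
   scene 343 circ 474.9 92.3 r32.8 rect [475.9  93.3] [62.4 57.7] 15.7 medz 23.3
  bench objects tall near: 28.0
dome [611.7 258.4  42.6]
   top 58 circ 614.2 266.7 r22.7 rect [610.  259.6] [28.8 44.5] 57.8 medz 26.2
   scene 89 circ 618.0 268.3 r23.4 rect [627.5 268.8] [24.5 46.5] 3.2 medz 25.1
  bench objects tall near: 49.0
shaft [672.1  85.3  62.9]
   top 458 circ 676.6 88.4 r29.9 rect [677.1  88.3] [44.6 44.9] 69.7 medz 62.6
   scene 350 circ 680.0 89.8 r29.5 rect [678.3  89.2] [45.3 47.9] 67.1 medz 62.7
  bench objects tall near: 67.0
pyr [ 481.1 -412.4   42.5]
   top 270 circ 482.8 -422.6 r38.5 rect [ 482.9 -422.3] [56.9 54.6] 89.5 medz 24.1
   scene 150 circ 484.8 -421.3 r37.7 rect [ 483.3 -422. ] [57.1 59.3] 88.5 medz 25.2
  bench objects tall near: 55.0
rbase [ 372.5 -301.9   22.3]
   top 1427 circ 373.2 -302.8 r47.0 rect [ 372.4 -303.8] [90.4 90.6] 89.6 medz 22.3
   scene 501 circ 374.5 -301.6 r48.3 rect [ 374.3 -302.1] [92.2 90.8] 16.2 medz 23.8
  bench objects tall near: 28.0
sbase [663.5 -86.3  24.1]
   top 1751 circ 663.6 -86.4 r59.9 rect [666.  -87.2] [93.1 92.4] 3.5 medz 22.4
   scene 1130 circ 665.0 -84.4 r59.8 rect [667.2 -86.5] [96.2 92.3] 3.7 medz 23.2
  bench objects tall near: 28.0
jar [478.5 429.   73.7]
   top 528 circ 479.4 432.0 r26.7 rect [479.3 431.3] [51.1 51.6] 43.7 medz 75.9
   scene 310 circ 481.2 434.5 r28.5 rect [481.6 433.6] [53.4 50.9] 18.5 medz 76.2
  bench objects tall near: 81.0
bowl [ 449.  -133.8    7.1]
block [ 619.6 -255.7   24.5]
bluebox [827.8 195.4  90.5]
bluelow [805.3 200.1  67.5]
```

```bash
python3 - <<'E'
import cv2
a=cv2.imread('pics/top0.png')
c=[cv2.resize(a[y-32:y+32,x-42:x+42],(395,300),interpolation=cv2.INTER_CUBIC) for x,y in((265,158),(500,249),(346,166),(447,300))]
cv2.imwrite('pics/crop0.png',cv2.vconcat([cv2.hconcat(c[:2]),cv2.hconcat(c[2:])]))
E
```

```text
(no output)
```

View pics/crop0.png

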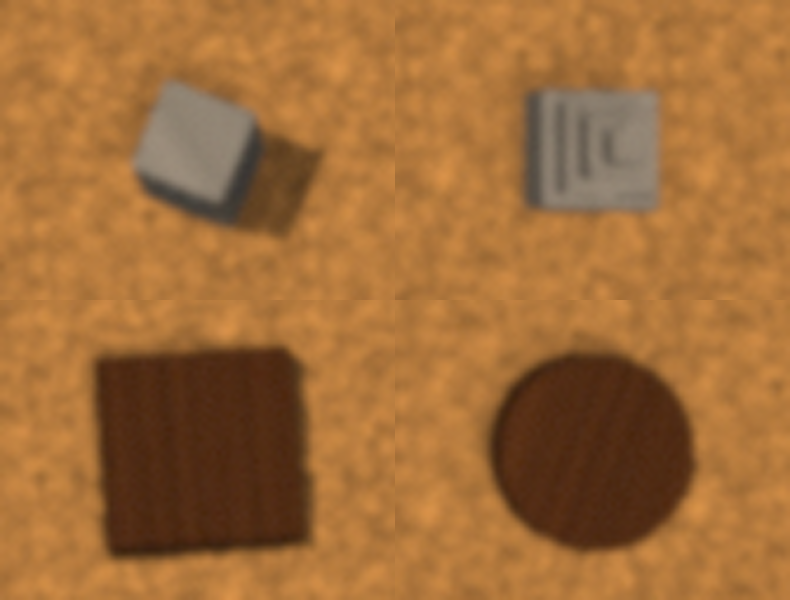

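Emit:
{"api": "jog_arm", "payload": {"steps": [[1, 0, 0, 0, 0, 0, 0.0865], [1, 0, 0, 0, 0, 0, 0.0865], [1, 0, 0, 0, 0, 0, 0.0865], [1, 0, 0, 0, 0, 0, 0.0865], [1, 0, 0, 0, 0, 0, 0.0865], [1, 0, 0, 0, 0, 0, 0.0865], [1, 0, 0, 0, 0, 0, 0.0865], [1, 0, 0, 0, 0, 0, 0], [1, 0, 0, 0, 0, 0, 0]]}}

```text
clock: 1.23
eef_pos: [229.3, 608.1, 404.4]
tool_rot: [-3.141, 0.001, 1.573]
force: [0.5, -0.1, 0.9]
width: 85.5
gripper_force: 0.0
```

Emit:
{"api": "jog_arm", "payload": {"steps": [[1, -0.08, 0.035, 0, 0, 0, 0], [1, -0.08, 0.035, 0, 0, 0, 0], [1, -0.08, 0.035, 0, 0, 0, 0], [1, -0.08, 0.035, 0, 0, 0, 0], [1, -0.08, 0.035, 0, 0, 0, 0], [1, -0.08, 0.035, 0.06, 0, 0, 0], [1, -0.08, 0.035, 0.06, 0, 0, 0], [1, -0.08, 0.037, 0.06, 0, 0, 0], [1, -0.002, 0, 0.06, 0, 0, 0], [1, 0, 0, 0, 0, 0, 0]]}}

```text
clock: 2.48
eef_pos: [369.9, 286.2, 283.5]
tool_rot: [-3.138, 0.002, 1.57]
force: [-0.4, 0.2, 0.1]
width: 85.6
gripper_force: 0.0
```

Emit:
{"api": "jog_arm", "payload": {"steps": [[1, 0, 0, 0, 0, 0, 0], [1, 0, 0, 0, 0, 0, 0]]}}

```text
clock: 2.72
eef_pos: [370.2, 287.9, 285.8]
tool_rot: [3.14, -0.002, 1.572]
force: [-0.4, -0.4, 0.2]
width: 85.4
gripper_force: 0.0
```

Emit:
{"api": "jog_arm", "payload": {"steps": [[1, 0, 0, 0.05, 0, 0, 0], [1, 0, 0, 0.05, 0, 0, 0], [1, 0, 0, 0.05, 0, 0, 0], [1, 0, 0, 0.03, 0, 0, 0], [1, 0, 0, 0.025, 0, 0, 0], [1, 0, 0, 0, 0, 0, 0], [1, 0, 0, 0, 0, 0, 0]]}}

```text
clock: 3.6
eef_pos: [370.2, 287.4, 182.8]
tool_rot: [3.141, -0.001, 1.571]
force: [-0.7, 0.8, 0.2]
width: 85.5
gripper_force: 0.0
```

Emit:
{"api": "jog_arm", "payload": {"steps": [[-1, 0, 0, 0, 0, 0, 0], [-1, 0, 0, 0, 0, 0, 0], [-1, 0, 0, 0, 0, 0, 0], [-1, 0, 0, 0, 0, 0, 0], [-1, 0, 0, 0, 0, 0, 0], [-1, 0, 0, 0, 0, 0, 0]]}}

```text
clock: 4.35
eef_pos: [370.1, 287.1, 183.0]
tool_rot: [-3.141, -0.001, 1.57]
force: [-1.2, -0.6, 6.4]
width: 54.8
gripper_force: 62.3
```

Emit:
{"api": "jog_arm", "payload": {"steps": [[-1, 0, 0, -0.05, 0, 0, 0], [-1, 0, 0, -0.08, 0, 0, 0], [-1, 0, 0, -0.08, 0, 0, 0], [-1, 0, 0, -0.09, 0, 0, 0], [-1, -0.06, 0.03, 0, 0, 0, 0], [-1, -0.1, 0.05, 0, 0, 0, 0], [-1, -0.1, 0.05, 0, 0, 0, 0], [-1, -0.1, 0.05, 0, 0, 0, 0], [-1, -0.1, 0.05, 0, 0, 0, 0], [-1, -0.1, 0.03, 0, 0, 0, 0]]}}

```text
clock: 5.6
eef_pos: [500.5, 5.1, 332.1]
tool_rot: [3.141, 0.0, 1.57]
force: [0.5, -0.5, -3.9]
width: 54.6
gripper_force: 64.9
```

Emit:
{"api": "jog_arm", "payload": {"steps": [[-1, -0.1, 0, 0, 0, 0, 0], [-1, -0.1, -0.05, 0, 0, 0, 0], [-1, -0.1, -0.05, 0, 0, 0, 0], [-1, -0.1, -0.05, 0, 0, 0, 0], [-1, -0.1, -0.05, 0, 0, 0, 0], [-1, -0.08, -0.05, 0, 0, 0, 0], [-1, -0.03, 0, 0, 0, 0, 0], [-1, 0, 0, 0, 0, 0, 0], [-1, 0, 0, 0, 0, 0, 0]]}}

```text
clock: 6.72
eef_pos: [375.3, -296.4, 331.9]
tool_rot: [-3.141, -0.002, 1.572]
force: [-0.1, -0.1, -3.1]
width: 54.7
gripper_force: 64.8
```

Emit:
{"api": "jog_arm", "payload": {"steps": [[-1, -0.0115, -0.0035, 0.05, 0, 0, 0], [-1, 0, 0, 0.07, 0, 0, 0], [-1, 0, 0, 0.06, 0, 0, 0], [-1, 0, 0, 0.04, 0, 0, 0], [-1, 0, 0, 0.02, 0, 0, 0], [-1, 0, 0, 0.008, 0, 0, 0], [-1, 0, 0, 0, 0, 0, 0], [-1, 0, 0, 0, 0, 0, 0]]}}

```text
clock: 7.72
eef_pos: [373.1, -303.8, 208.8]
tool_rot: [3.141, 0.001, 1.57]
force: [-0.2, -0.1, -2.5]
width: 54.7
gripper_force: 64.8
```

Emit:
{"api": "jog_arm", "payload": {"steps": [[-1, 0.002, 0, 0.004, 0, 0, 0], [-1, 0, 0, 0.002, 0, 0, 0], [-1, 0, 0, 0, 0, 0, 0]]}}

```text
clock: 8.1
eef_pos: [372.7, -302.7, 205.2]
tool_rot: [-3.141, -0.0, 1.57]
force: [0.6, -0.4, -2.3]
width: 55.0
gripper_force: 64.8
```

Emit:
{"api": "jog_arm", "payload": {"steps": [[-1, 0, 0, 0.003, 0, 0, 0], [-1, 0, 0, 0, 0, 0, 0]]}}

```text
clock: 8.35
eef_pos: [372.6, -302.8, 205.0]
tool_rot: [3.141, -0.0, 1.57]
force: [-0.9, 2.1, 13.4]
width: 54.5
gripper_force: 66.7
```

Contact, so I open and rise. Then I look from above.

Emit:
{"api": "jog_arm", "payload": {"steps": [[-0.5, 0, 0, 0, 0, 0, 0], [1, 0, 0, 0, 0, 0, 0], [1, 0, 0, 0, 0, 0, 0], [1, 0, 0, 0, 0, 0, 0], [1, 0, 0, 0, 0, 0, 0], [1, 0, 0, -0.05, 0, 0, 0], [1, 0, 0, -0.1, 0, 0, 0], [1, 0, 0, -0.1, 0, 0, 0]]}}

```text
clock: 9.35
eef_pos: [372.6, -302.6, 329.8]
tool_rot: [-3.141, -0.001, 1.569]
force: [1.1, -0.8, -0.3]
width: 85.3
gripper_force: 0.0
```

Emit:
{"api": "jog_arm", "payload": {"steps": [[1, 0.1, 0.04, 0, 0, 0, 0], [1, 0.1, 0.04, 0, 0, 0, 0], [1, 0.1, 0.04, 0, 0, 0, 0], [1, 0.1, 0.04, 0, 0, 0, 0], [1, 0.1, 0.04, 0, 0, 0, 0], [1, 0.1, 0, 0, 0, 0, 0], [1, 0.1, 0, 0, 0, 0, 0], [1, 0.09, 0, 0, 0, 0, 0], [1, 0, 0, 0, 0, 0, 0], [1, 0, 0, 0, 0, 0, 0]]}}

```text
clock: 10.6
eef_pos: [473.0, 91.8, 328.6]
tool_rot: [-3.141, 0.001, 1.57]
force: [-0.9, -0.7, 0.3]
width: 85.5
gripper_force: 0.0
```

```bash
cat >> h.py <<'E'
def fit(C,xy,z,r=45,dz=5):
    a=band(C,np.array(xy),z-dz,z+dz,r)
    if len(a)<8: return len(a)
    q=a[:,:2].astype(np.float32); (cx,cy),rr=cv2.minEnclosingCircle(q); R=cv2.minAreaRect(q)
    return 'n%d circ %.1f %.1f r%.1f rect %.1f %.1f  %.1fx%.1f a%.1f z%.1f'%(len(a),cx,cy,rr,*R[0],*R[1],R[2],np.median(a[:,2]))
E
python3 - <<'E'
from h import *
for n in('top','scene'):
    C=cloud(snap(n,n+'1'))
    print(n,'drum',fit(C,(373,-303),67,45,8),'collar',fit(C,(472,92),22))
E
```

```text
top drum n609 circ 373.6 -301.6 r28.6 rect 372.9 -301.7  56.1x54.9 a69.3 z67.4 collar n177 circ 470.8 85.7 r29.3 rect 468.6 73.6  24.6x58.6 a79.7 z22.8
scene drum n222 circ 376.5 -302.8 r30.8 rect 374.8 -302.9  57.7x55.3 a89.3 z68.7 collar n328 circ 472.8 94.7 r32.5 rect 473.3 93.5  59.5x61.3 a50.1 z23.3
```

Emit:
{"api": "jog_arm", "payload": {"steps": [[1, 0, -0.001, 0.08, 0, 0, 0], [1, 0, 0, 0.08, 0, 0, 0], [1, 0, 0, 0.07, 0, 0, 0], [1, 0, 0, 0.05, 0, 0, 0], [1, 0, 0, 0.03, 0, 0, 0], [1, 0, 0, 0.002, 0, 0, 0], [1, 0, 0, 0, 0, 0, 0]]}}

```text
clock: 11.58
eef_pos: [473.0, 91.9, 173.3]
tool_rot: [3.14, 0.0, 1.569]
force: [-0.4, 0.2, -0.0]
width: 85.6
gripper_force: 0.0
```

Emit:
{"api": "jog_arm", "payload": {"steps": [[-1, 0, 0, 0, 0, 0, 0], [-1, 0, 0, 0, 0, 0, 0], [-1, 0, 0, 0, 0, 0, 0], [-1, 0, 0, 0, 0, 0, 0], [-1, 0, 0, 0, 0, 0, 0], [-1, 0, 0, 0, 0, 0, 0]]}}

```text
clock: 12.32
eef_pos: [472.9, 92.3, 174.0]
tool_rot: [3.14, -0.001, 1.57]
force: [-1.4, -0.0, 8.7]
width: 60.4
gripper_force: 63.1
```

Emit:
{"api": "jog_arm", "payload": {"steps": [[-1, 0, 0, -0.05, 0, 0, 0], [-1, 0, 0, -0.08, 0, 0, 0], [-1, 0, 0, -0.08, 0, 0, 0], [-1, 0, 0, -0.08, 0, 0, 0], [-1, -0.05, 0, 0, 0, 0, 0], [-1, -0.09, 0, 0, 0, 0, 0], [-1, -0.09, -0.02, 0, 0, 0, 0], [-1, -0.09, -0.02, 0, 0, 0, 0], [-1, -0.09, -0.03, 0, 0, 0, 0], [-1, -0.09, -0.03, 0, 0, 0, 0]]}}

```text
clock: 13.58
eef_pos: [421.8, -158.9, 318.1]
tool_rot: [3.141, -0.0, 1.57]
force: [1.1, -0.1, -1.8]
width: 60.1
gripper_force: 65.8
```

Emit:
{"api": "jog_arm", "payload": {"steps": [[-1, -0.09, -0.03, 0, 0, 0, 0], [-1, -0.09, -0.03, 0, 0, 0, 0], [-1, -0.07, -0.03, 0, 0, 0, 0], [-1, -0.038, -0.01, 0, 0, 0, 0], [-1, 0, 0, 0, 0, 0, 0], [-1, 0, 0, 0, 0, 0, 0], [-1, 0, 0, 0, 0, 0, 0]]}}

```text
clock: 14.45
eef_pos: [372.8, -300.4, 317.7]
tool_rot: [-3.141, -0.001, 1.572]
force: [-0.1, -0.4, -1.3]
width: 59.9
gripper_force: 65.8
```

Emit:
{"api": "jog_arm", "payload": {"steps": [[-1, -0.003, 0, 0.05, 0, 0, 0], [-1, 0, 0, 0.05, 0, 0, 0], [-1, 0, 0, 0.03, 0, 0, 0], [-1, 0, 0, 0.018, 0, 0, 0], [-1, 0, 0, 0, 0, 0, 0], [-1, 0, 0, 0, 0, 0, 0], [-1, 0, 0, 0.002, 0, 0, 0], [-1, 0, 0, 0.002, 0, 0, 0], [-1, 0, 0, 0, 0, 0, 0]]}}

```text
clock: 15.58
eef_pos: [372.3, -303.2, 241.8]
tool_rot: [3.141, 0.0, 1.57]
force: [-0.0, 0.2, -1.3]
width: 60.0
gripper_force: 65.8
```

Emit:
{"api": "jog_arm", "payload": {"steps": [[-1, 0, 0, 0.003, 0, 0, 0], [-1, 0, 0, 0, 0, 0, 0]]}}

```text
clock: 15.82
eef_pos: [372.2, -303.3, 241.0]
tool_rot: [3.141, -0.0, 1.57]
force: [-0.9, 1.1, 8.4]
width: 59.8
gripper_force: 67.2
```

Emit:
{"api": "jog_arm", "payload": {"steps": [[-0.5, 0, 0, 0, 0, 0, 0], [1, 0, 0, 0, 0, 0, 0], [1, 0, 0, 0, 0, 0, 0], [1, 0, 0, 0, 0, 0, 0], [1, 0, 0, 0, 0, 0, 0], [1, 0, 0, -0.05, 0, 0, 0], [1, 0, 0, -0.08, 0, 0, 0], [1, 0, 0, -0.08, 0, 0, 0]]}}

```text
clock: 16.82
eef_pos: [372.1, -303.1, 346.1]
tool_rot: [-3.141, -0.0, 1.57]
force: [-0.2, -1.4, -0.5]
width: 85.6
gripper_force: 0.0
```

Emit:
{"api": "jog_arm", "payload": {"steps": [[1, 0.095, 0.04, 0, 0, 0, 0], [1, 0.095, 0.04, 0, 0, 0, 0], [1, 0.095, 0.04, 0, 0, 0, 0], [1, 0.095, 0.04, 0, 0, 0, 0], [1, 0.095, 0.04, 0, 0, 0, 0], [1, 0.095, 0.04, 0, 0, 0, 0], [1, 0.095, 0.04, 0, 0, 0, 0], [1, 0.095, 0.04, 0, 0, 0, 0], [1, 0.095, 0.04, 0, 0, 0, 0], [1, 0.095, 0.04, 0, 0, 0, 0]]}}

```text
clock: 18.08
eef_pos: [573.1, 173.3, 345.1]
tool_rot: [-3.141, 0.0, 1.57]
force: [0.3, -0.4, 0.1]
width: 85.5
gripper_force: 0.0
```

Emit:
{"api": "jog_arm", "payload": {"steps": [[1, 0.095, 0.04, 0, 0, 0, 0], [1, 0.05, 0.04, 0, 0, 0, 0], [1, 0, 0, 0, 0, 0, 0], [1, 0, 0, 0, 0, 0, 0]]}}

```text
clock: 18.58
eef_pos: [612.4, 242.9, 344.8]
tool_rot: [-3.14, 0.001, 1.569]
force: [-0.4, -0.0, 0.0]
width: 85.2
gripper_force: 0.0
```

```bash
python3 - <<'E'
from h import *
for n in('top','scene'):
    C=cloud(snap(n,n+'2'))
    print(n,'collar',fit(C,(373,-303),89,45,7)); 
    C=cloud(dict(np.load(n+'0.npz')))
    for z in(20,30,36,41): print(z,fit(C,(613,264),z,40,3))
E
```

```text
top collar n766 circ 371.9 -303.2 r31.8 rect 372.1 -303.4  60.4x61.9 a0.4 z89.6
20 n15 circ 609.0 253.8 r16.5 rect 607.3 249.9  8.5x33.0 a67.0 z20.8
30 n46 circ 614.5 267.2 r22.6 rect 612.6 265.6  38.7x43.5 a22.5 z30.9
36 n98 circ 614.4 267.6 r22.3 rect 614.3 267.3  39.8x42.5 a73.9 z36.3
41 n157 circ 614.3 266.9 r19.0 rect 615.3 267.4  35.5x36.0 a63.2 z41.1
scene collar n249 circ 375.0 -302.7 r32.7 rect 375.2 -301.5  60.6x58.6 a15.7 z91.3
20 n48 circ 618.2 268.3 r23.4 rect 627.5 268.8  24.6x46.5 a3.2 z19.9
30 n59 circ 619.9 268.8 r22.7 rect 626.5 270.3  26.0x44.2 a10.7 z30.3
36 n75 circ 617.6 269.1 r22.0 rect 622.8 268.3  42.5x33.6 a88.2 z36.0
41 n106 circ 617.5 268.4 r19.0 rect 618.0 267.6  35.7x34.6 a11.7 z41.3
```

Emit:
{"api": "jog_arm", "payload": {"steps": [[1, 0.049, 0.005, 0, 0, 0, 0], [1, 0, 0, 0.08, 0, 0, 0], [1, 0, 0, 0.08, 0, 0, 0], [1, 0, 0, 0.08, 0, 0, 0], [1, 0, 0, 0.05, 0, 0, 0], [1, 0, 0, 0.04, 0, 0, 0], [1, 0, 0, 0.014, 0, 0, 0], [1, 0, 0, 0, 0, 0, 0], [1, 0, 0, 0, 0, 0, 0]]}}

```text
clock: 19.8
eef_pos: [615.9, 268.7, 174.4]
tool_rot: [3.14, -0.001, 1.57]
force: [0.1, 0.1, -0.0]
width: 85.5
gripper_force: 0.0
```

Emit:
{"api": "jog_arm", "payload": {"steps": [[-1, 0, 0, 0, 0, 0, 0], [-1, 0, 0, 0, 0, 0, 0], [-1, 0, 0, 0, 0, 0, 0], [-1, 0, 0, 0, 0, 0, 0], [-1, 0, 0, 0, 0, 0, 0], [-1, 0, 0, 0, 0, 0, 0], [-1, 0, 0, 0, 0, 0, 0]]}}

```text
clock: 20.68
eef_pos: [615.7, 268.6, 174.1]
tool_rot: [3.141, -0.001, 1.57]
force: [-1.0, -0.4, 5.6]
width: 44.0
gripper_force: 61.7
```

Emit:
{"api": "jog_arm", "payload": {"steps": [[-1, 0, 0, -0.05, 0, 0, 0], [-1, 0, 0, -0.08, 0, 0, 0], [-1, 0, 0, -0.08, 0, 0, 0], [-1, 0, 0, -0.08, 0, 0, 0], [-1, 0, 0, -0.05, 0, 0, 0], [-1, -0.05, -0.02, 0, 0, 0, 0], [-1, -0.09, -0.04, 0, 0, 0, 0], [-1, -0.09, -0.04, 0, 0, 0, 0], [-1, -0.09, -0.04, 0, 0, 0, 0], [-1, -0.09, -0.04, 0, 0, 0, 0]]}}

```text
clock: 21.92
eef_pos: [524.2, 62.3, 343.1]
tool_rot: [-3.141, 0.0, 1.57]
force: [0.7, -0.3, -1.1]
width: 44.4
gripper_force: 61.5
```

Emit:
{"api": "jog_arm", "payload": {"steps": [[-1, -0.09, -0.04, 0, 0, 0, 0], [-1, -0.09, -0.04, 0, 0, 0, 0], [-1, -0.09, -0.04, 0, 0, 0, 0], [-1, -0.09, -0.04, 0, 0, 0, 0], [-1, -0.09, -0.04, 0, 0, 0, 0], [-1, -0.09, -0.04, 0, 0, 0, 0], [-1, -0.09, -0.04, 0, 0, 0, 0], [-1, -0.06, -0.02, 0, 0, 0, 0], [-1, 0, 0, 0, 0, 0, 0], [-1, 0, 0, 0, 0, 0, 0]]}}

```text
clock: 23.18
eef_pos: [374.8, -280.6, 343.0]
tool_rot: [-3.141, -0.001, 1.57]
force: [-0.1, 0.6, -1.6]
width: 44.0
gripper_force: 61.5
```

Emit:
{"api": "jog_arm", "payload": {"steps": [[-1, 0, 0, 0, 0, 0, 0], [-1, 0, 0, 0, 0, 0, 0]]}}

```text
clock: 23.42
eef_pos: [375.3, -280.3, 343.1]
tool_rot: [-3.141, -0.0, 1.572]
force: [0.2, -0.0, -1.1]
width: 44.3
gripper_force: 61.5
```

Emit:
{"api": "jog_arm", "payload": {"steps": [[-1, -0.043, -0.0055, 0, 0, 0, 0], [-1, 0, 0, 0.05, 0, 0, 0], [-1, 0, 0, 0.05, 0, 0, 0], [-1, 0, 0, 0.04, 0, 0, 0], [-1, 0, 0, 0.016, 0, 0, 0], [-1, 0, 0, 0, 0, 0, 0], [-1, 0, 0, 0, 0, 0, 0]]}}

```text
clock: 24.3
eef_pos: [372.3, -302.9, 265.8]
tool_rot: [3.141, 0.001, 1.57]
force: [-0.2, 0.4, -1.0]
width: 44.0
gripper_force: 61.5
```

Emit:
{"api": "jog_arm", "payload": {"steps": [[-1, 0, 0, 0.002, 0, 0, 0], [-1, 0, 0, 0, 0, 0, 0]]}}

```text
clock: 24.55
eef_pos: [372.1, -302.7, 264.5]
tool_rot: [3.141, 0.0, 1.57]
force: [-0.1, 0.1, -0.5]
width: 44.0
gripper_force: 61.5
```

Emit:
{"api": "jog_arm", "payload": {"steps": [[-1, 0.002, 0, 0.003, 0, 0, 0], [-1, 0, 0, 0, 0, 0, 0]]}}

```text
clock: 24.8
eef_pos: [372.1, -301.9, 263.1]
tool_rot: [3.141, 0.001, 1.57]
force: [-0.4, 0.7, 2.7]
width: 44.2
gripper_force: 61.9
```

Emit:
{"api": "jog_arm", "payload": {"steps": [[-0.5, 0, 0, 0, 0, 0, 0], [1, 0, 0, 0, 0, 0, 0], [1, 0, 0, 0, 0, 0, 0], [1, 0, 0, 0, 0, 0, 0], [1, 0, 0, 0, 0, 0, 0], [1, 0, 0, 0, 0, 0, 0], [1, 0, 0, -0.05, 0, 0, 0], [1, 0, 0, -0.08, 0, 0, 0], [1, 0, 0, -0.08, 0, 0, 0]]}}

```text
clock: 25.92
eef_pos: [371.9, -301.6, 368.7]
tool_rot: [-3.141, -0.0, 1.57]
force: [0.8, -0.1, 0.7]
width: 85.5
gripper_force: 0.0
```

Emit:
{"api": "jog_arm", "payload": {"steps": [[1, 0.078, 0.061, 0, 0, 0, 0], [1, 0.078, 0.061, 0, 0, 0, 0], [1, 0.078, 0.061, 0, 0, 0, 0], [1, 0.078, 0.061, 0, 0, 0, 0], [1, 0.078, 0.061, 0, 0, 0, 0], [1, 0.078, 0.061, 0, 0, 0, 0], [1, 0.078, 0.061, 0, 0, 0, 0], [1, 0.078, 0.061, 0, 0, 0, 0], [1, 0.078, 0.061, 0, 0, 0, 0], [1, 0.078, 0.061, 0, 0, 0, 0]]}}

```text
clock: 27.18
eef_pos: [678.1, 89.4, 367.5]
tool_rot: [-3.141, 0.0, 1.57]
force: [0.5, 0.2, -0.9]
width: 85.4
gripper_force: 0.0
```

Emit:
{"api": "jog_arm", "payload": {"steps": [[1, 0, 0, 0, 0, 0, 0.0625], [1, 0, 0, 0, 0, 0, 0.0625], [1, 0, 0, 0, 0, 0, 0.0625], [1, 0, 0, 0, 0, 0, 0], [1, 0, 0, 0, 0, 0, 0]]}}

```text
clock: 27.8
eef_pos: [677.3, 88.0, 367.5]
tool_rot: [-3.141, 0.0, 1.197]
force: [-0.5, -0.1, 1.1]
width: 85.3
gripper_force: 0.0
```

```bash
python3 - <<'E'
from h import *
for n in('top','scene'):
    im=snap(n,n+'3'); C=cloud(im)
    for z in(120,128): print(n,'dome',z,fit(C,(372,-303),z,40,4))
    if n=='scene': cv2.imwrite('pics/c3.png',cv2.resize(im['pixels'][120:360,160:480,::-1],(800,600),interpolation=cv2.INTER_CUBIC))
s=read_state();print(np.round(s['qpos'],2))
E
```

```text
top dome 120 n100 circ 372.3 -301.7 r22.6 rect 371.9 -301.5  43.3x44.4 a89.0 z121.3
top dome 128 n229 circ 372.6 -301.7 r21.6 rect 372.5 -301.7  40.2x39.3 a1.0 z128.7
scene dome 120 n49 circ 376.2 -298.5 r21.8 rect 382.3 -295.2  27.2x41.5 a28.5 z119.9
scene dome 128 n54 circ 376.6 -296.8 r19.9 rect 376.7 -297.2  32.9x36.6 a32.9 z128.0
[-0.5   0.8   0.64  1.46 -0.51  1.05 -0.13]
```

View pics/c3.png

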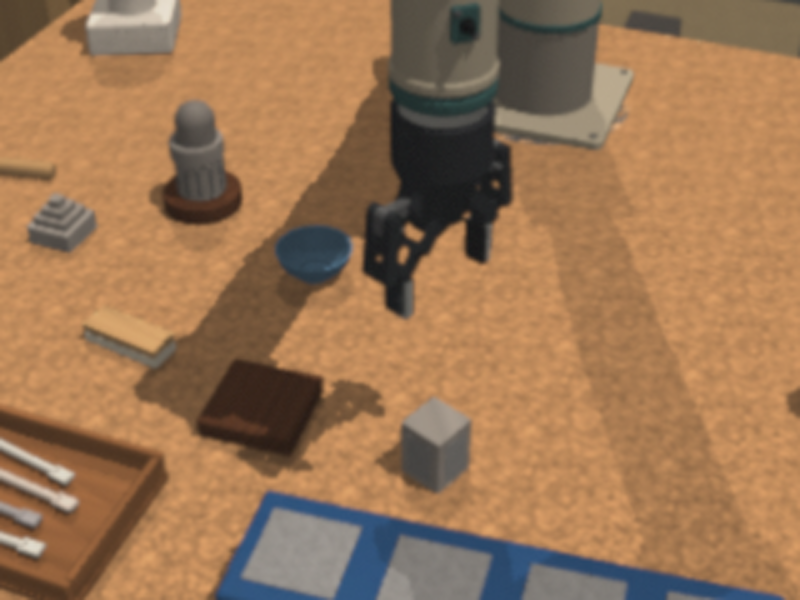

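The round stack stands upright at (195,160) in the crop, dome on collar on drum, and the depth fit puts all of it within 2 mm. The shaft stands at (437,440), under the gripper.

Emit:
{"api": "jog_arm", "payload": {"steps": [[1, 0, 0, 0.08, 0, 0, 0], [1, 0, 0, 0.08, 0, 0, 0], [1, 0, 0, 0.08, 0, 0, 0], [1, 0, 0, 0.06, 0, 0, 0], [1, 0, 0, 0.04, 0, 0, 0], [1, 0, 0, 0.014, 0, 0, 0], [1, 0, 0, 0, 0, 0, 0], [1, 0, 0, 0, 0, 0, 0]]}}

```text
clock: 28.9
eef_pos: [678.1, 87.9, 192.0]
tool_rot: [3.14, -0.001, 1.195]
force: [-0.7, 0.4, 0.4]
width: 85.2
gripper_force: 0.0
```

Emit:
{"api": "jog_arm", "payload": {"steps": [[-1, 0, 0, 0, 0, 0, 0], [-1, 0, 0, 0, 0, 0, 0], [-1, 0, 0, 0, 0, 0, 0], [-1, 0, 0, 0, 0, 0, 0], [-1, 0, 0, 0, 0, 0, 0], [-1, 0, 0, 0, 0, 0, 0], [-1, 0, 0, 0, 0, 0, 0]]}}

```text
clock: 29.78
eef_pos: [677.8, 87.9, 191.3]
tool_rot: [3.141, -0.001, 1.195]
force: [0.8, -0.5, 4.9]
width: 43.2
gripper_force: 62.0
```

Emit:
{"api": "jog_arm", "payload": {"steps": [[-1, 0, 0, -0.05, 0, 0, 0], [-1, 0, 0, -0.07, 0, 0, 0], [-1, 0, 0, -0.08, 0, 0, 0], [-1, 0, 0, -0.04, 0, 0, 0], [-1, 0, 0, 0, 0, 0, -0.05], [-1, 0, 0, 0, 0, 0, -0.07], [-1, 0, 0, 0, 0, 0, -0.06], [-1, 0, 0, 0, 0, 0, -0.039], [-1, 0, 0, 0, 0, 0, 0]]}}

```text
clock: 30.9
eef_pos: [676.9, 88.0, 309.4]
tool_rot: [-3.139, -0.0, 1.632]
force: [0.3, 0.3, -3.3]
width: 43.6
gripper_force: 61.7
```

Emit:
{"api": "jog_arm", "payload": {"steps": [[-1, -0.05, -0.006, 0, 0, 0, 0], [-1, -0.08, -0.01, 0, 0, 0, 0], [-1, -0.08, -0.01, 0, 0, 0, 0], [-1, -0.08, -0.01, 0, 0, 0, 0], [-1, -0.058, -0.01, 0, 0, 0, 0], [-1, 0, 0, 0, 0, 0, 0], [-1, 0, 0, 0, 0, 0, 0]]}}

```text
clock: 31.78
eef_pos: [665.0, -87.1, 310.3]
tool_rot: [-3.141, -0.001, 1.632]
force: [0.3, 0.7, -2.6]
width: 43.3
gripper_force: 61.7
```

```bash
python3 - <<'E'
from h import *
im=snap('scene','scene4');C=cloud(im)
cv2.imwrite('pics/c4.png',cv2.resize(im['pixels'][140:320,200:440,::-1],(800,600),interpolation=cv2.INTER_CUBIC))
E
```

```text
(no output)
```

View pics/c4.png

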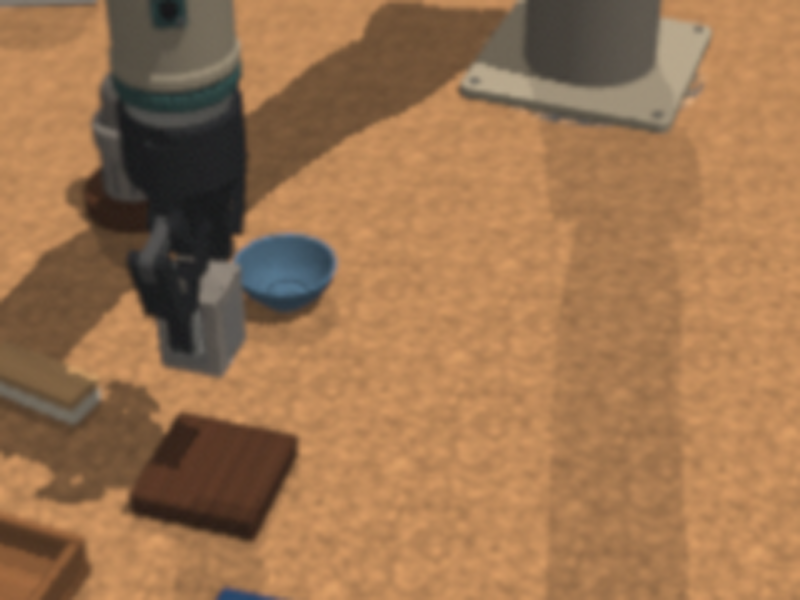

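The shaft hangs level in the fingers at (205,320), squared with the base at (215,475).

Emit:
{"api": "jog_arm", "payload": {"steps": [[-1, -0.002, 0.001, 0.05, 0, 0, 0], [-1, 0, 0, 0.07, 0, 0, 0], [-1, 0, 0, 0.05, 0, 0, 0], [-1, 0, 0, 0.018, 0, 0, 0], [-1, 0, 0, 0, 0, 0, 0], [-1, 0, 0, 0.002, 0, 0, 0], [-1, 0, 0, 0, 0, 0, 0]]}}

```text
clock: 32.7
eef_pos: [666.2, -88.2, 216.8]
tool_rot: [3.14, 0.0, 1.633]
force: [-0.3, 0.4, -3.8]
width: 43.6
gripper_force: 61.7
```

Emit:
{"api": "jog_arm", "payload": {"steps": [[-1, 0, 0, 0.0025, 0, 0, 0], [-1, 0, 0, 0, 0, 0, 0]]}}

```text
clock: 32.95
eef_pos: [665.8, -88.1, 214.6]
tool_rot: [3.141, -0.0, 1.633]
force: [0.1, -0.0, -3.1]
width: 43.5
gripper_force: 61.7
```

Emit:
{"api": "jog_arm", "payload": {"steps": [[-1, 0, 0, 0.003, 0, 0, 0], [-1, 0, 0, 0.001, 0, 0, 0], [-1, 0, 0, 0, 0, 0, 0]]}}

```text
clock: 33.33
eef_pos: [665.9, -88.2, 213.3]
tool_rot: [3.141, -0.0, 1.633]
force: [-2.2, 1.0, 5.9]
width: 43.6
gripper_force: 62.5
```

Emit:
{"api": "jog_arm", "payload": {"steps": [[-0.5, 0, 0, 0, 0, 0, 0], [1, 0, 0, 0, 0, 0, 0], [1, 0, 0, 0, 0, 0, 0], [1, 0, 0, 0, 0, 0, 0], [1, 0, 0, 0, 0, 0, 0], [1, 0, 0, 0, 0, 0, 0], [1, 0, 0, -0.05, 0, 0, 0], [1, 0, 0, -0.09, 0, 0, 0], [1, 0, 0, -0.1, 0, 0, 0]]}}

```text
clock: 34.45
eef_pos: [665.5, -88.0, 333.1]
tool_rot: [-3.14, -0.0, 1.633]
force: [0.9, -0.2, -0.4]
width: 85.5
gripper_force: 0.0
```

Emit:
{"api": "jog_arm", "payload": {"steps": [[1, -0.08, -0.05, 0, 0, 0, 0], [1, -0.08, -0.05, 0, 0, 0, 0], [1, -0.08, -0.05, 0, 0, 0, 0], [1, -0.08, -0.05, 0, 0, 0, 0], [1, -0.08, -0.05, 0, 0, 0, 0], [1, -0.08, -0.05, 0, 0, 0, 0], [1, -0.08, -0.05, 0, 0, 0, 0], [1, -0.083, -0.055, 0, 0, 0, 0.038], [1, 0, 0, 0, 0, 0, 0], [1, 0, 0, 0, 0, 0, 0]]}}

```text
clock: 35.7
eef_pos: [483.8, -421.1, 332.3]
tool_rot: [3.141, -0.001, 1.557]
force: [0.4, 1.1, 1.3]
width: 85.2
gripper_force: 0.0
```

```bash
python3 - <<'E'
from h import *
for n in('top','scene'):
    im=snap(n,n+'5'); C=cloud(im)
    print(n,'shaft',fit(C,(666,-88),84,45,6),'| sbase',fit(C,(666,-87),22,75,5))
    print(' dome',fit(C,(372,-302),128,40,4))
print(read_state()['eef_pos'],read_state()['tool_rot'])
E
```

```text
top shaft n472 circ 664.7 -88.1 r30.1 rect 664.9 -88.4  44.6x44.4 a3.7 z84.4 | sbase n1150 circ 665.4 -86.7 r62.5 rect 666.0 -87.2  92.9x92.6 a3.3 z22.4
 dome n238 circ 372.5 -300.8 r21.2 rect 371.5 -302.0  38.3x39.7 a63.6 z128.7
scene shaft n307 circ 667.9 -87.1 r30.6 rect 668.0 -87.2  48.7x45.1 a2.0 z85.0 | sbase n724 circ 669.8 -85.9 r63.3 rect 667.7 -86.6  96.4x93.2 a3.6 z22.9
 dome n60 circ 376.3 -298.1 r20.4 rect 378.3 -296.1  30.0x39.0 a40.5 z128.0
[ 484.79136055 -420.01974325  332.23617558] [ 3.14105738e+00 -1.38596452e-03  1.55938591e+00]
```

Emit:
{"api": "jog_arm", "payload": {"steps": [[1, -0.003, -0.001, 0.08, 0, 0, 0], [1, 0, 0, 0.08, 0, 0, 0], [1, 0, 0, 0.07, 0, 0, 0], [1, 0, 0, 0.05, 0, 0, 0], [1, 0, 0, 0.03, 0, 0, 0], [1, 0, 0, 0.006, 0, 0, 0], [1, 0, 0, 0, 0, 0, 0], [1, 0, 0, 0, 0, 0, 0]]}}

```text
clock: 36.8
eef_pos: [483.5, -423.3, 175.6]
tool_rot: [3.14, 0.001, 1.557]
force: [-0.5, 0.5, 0.2]
width: 85.2
gripper_force: 0.0
```

Emit:
{"api": "jog_arm", "payload": {"steps": [[-1, 0, 0, 0, 0, 0, 0], [-1, 0, 0, 0, 0, 0, 0], [-1, 0, 0, 0, 0, 0, 0], [-1, 0, 0, 0, 0, 0, 0], [-1, 0, 0, 0, 0, 0, 0], [-1, 0, 0, 0, 0, 0, 0], [-1, 0, 0, 0, 0, 0, 0]]}}

```text
clock: 37.67
eef_pos: [483.3, -423.3, 175.3]
tool_rot: [3.141, 0.001, 1.557]
force: [-0.5, 0.5, 5.6]
width: 54.5
gripper_force: 65.5
```

Emit:
{"api": "jog_arm", "payload": {"steps": [[-1, 0, 0, -0.05, 0, 0, 0], [-1, 0, 0, -0.08, 0, 0, 0], [-1, 0, 0, -0.08, 0, 0, 0], [-1, 0, 0, -0.08, 0, 0, 0], [-1, 0, 0, -0.06, 0, 0, 0], [-1, 0, 0, 0, 0, 0, -0.038], [-1, 0.04, 0.025, 0, 0, 0, 0], [-1, 0.07, 0.045, 0, 0, 0, 0], [-1, 0.08, 0.05, 0, 0, 0, 0], [-1, 0.08, 0.05, 0, 0, 0, 0]]}}

```text
clock: 38.92
eef_pos: [559.8, -281.5, 348.8]
tool_rot: [-3.141, -0.001, 1.632]
force: [0.3, -1.0, -2.1]
width: 54.6
gripper_force: 64.5
```

Emit:
{"api": "jog_arm", "payload": {"steps": [[-1, 0.08, 0.05, 0, 0, 0, 0], [-1, 0.08, 0.05, 0, 0, 0, 0], [-1, 0.08, 0.05, 0, 0, 0, 0], [-1, 0.08, 0.05, 0, 0, 0, 0], [-1, 0.055, 0.035, 0, 0, 0, 0], [-1, 0, 0, 0, 0, 0, 0], [-1, 0, 0, 0, 0, 0, 0], [-1, 0, 0, 0, 0, 0, 0]]}}

```text
clock: 39.92
eef_pos: [664.5, -90.5, 349.4]
tool_rot: [-3.141, 0.001, 1.63]
force: [0.1, -0.2, -2.5]
width: 54.9
gripper_force: 64.5
```

Now down to about 262: 87 mm.

Emit:
{"api": "jog_arm", "payload": {"steps": [[-1, 0.002, 0.001, 0.05, 0, 0, 0], [-1, 0, 0, 0.06, 0, 0, 0], [-1, 0, 0, 0.04, 0, 0, 0], [-1, 0, 0, 0.022, 0, 0, 0], [-1, 0, 0, 0, 0, 0, 0], [-1, 0, 0, 0.002, 0, 0, 0], [-1, 0, 0, 0, 0, 0, 0]]}}

```text
clock: 40.8
eef_pos: [666.0, -87.6, 263.3]
tool_rot: [3.14, 0.0, 1.633]
force: [0.1, 0.4, -2.2]
width: 54.4
gripper_force: 64.5
```

Emit:
{"api": "jog_arm", "payload": {"steps": [[-1, 0, 0, 0.002, 0, 0, 0], [-1, 0, 0, 0, 0, 0, 0]]}}

```text
clock: 41.05
eef_pos: [665.7, -87.5, 261.6]
tool_rot: [3.141, -0.0, 1.633]
force: [0.2, -0.4, -2.2]
width: 54.5
gripper_force: 64.5
```

Emit:
{"api": "jog_arm", "payload": {"steps": [[-1, -0.003, 0, 0.002, 0, 0, 0], [-1, 0, 0, 0.002, 0, 0, 0], [-1, 0, 0, 0, 0, 0, 0]]}}

```text
clock: 41.42
eef_pos: [665.7, -89.1, 259.4]
tool_rot: [-3.141, -0.0, 1.633]
force: [-0.4, -0.5, -2.3]
width: 55.1
gripper_force: 64.5
```

Emit:
{"api": "jog_arm", "payload": {"steps": [[-1, 0, 0, 0.0025, 0, 0, 0], [-1, 0, 0, 0, 0, 0, 0]]}}

```text
clock: 41.68
eef_pos: [665.7, -89.2, 259.3]
tool_rot: [3.141, -0.0, 1.633]
force: [-2.6, 0.4, 6.1]
width: 54.8
gripper_force: 65.4
```

Contact, so I release, rise clear, and back off to look.

Emit:
{"api": "jog_arm", "payload": {"steps": [[-0.5, 0, 0, 0, 0, 0, 0], [1, 0, 0, 0, 0, 0, 0], [1, 0, 0, 0, 0, 0, 0], [1, 0, 0, 0, 0, 0, 0], [1, 0, 0, 0, 0, 0, 0], [1, 0, 0, 0, 0, 0, 0], [1, 0, 0, -0.05, 0, 0, 0], [1, 0, 0, -0.09, 0, 0, 0], [1, 0, 0, -0.09, 0, 0, 0]]}}

```text
clock: 42.8
eef_pos: [665.6, -89.0, 374.2]
tool_rot: [-3.141, 0.0, 1.633]
force: [0.7, -0.6, 0.0]
width: 85.4
gripper_force: 0.0
```

Emit:
{"api": "jog_arm", "payload": {"steps": [[1, 0.09, -0.02, 0, 0, 0, 0], [1, 0.09, -0.02, 0, 0, 0, 0], [1, 0.09, -0.02, 0, 0, 0, 0], [1, 0.09, -0.02, 0, 0, 0, 0], [1, 0.09, -0.02, 0, 0, 0, 0], [1, 0, 0, 0, 0, 0, 0], [1, 0, 0, 0, 0, 0, 0]]}}

```text
clock: 43.68
eef_pos: [602.0, 131.8, 373.4]
tool_rot: [3.141, 0.001, 1.633]
force: [0.1, -1.3, -0.5]
width: 85.4
gripper_force: 0.0
```

```bash
python3 - <<'E'
from h import *
for n in('top','scene'):
    im=snap(n,n+'6'); C=cloud(im)
    print(n,'pyr',fit(C,(665,-88),108,45,4),'| dome',fit(C,(372,-302),128,40,4),'| jar',fit(C,(480,432),75,45,5))
    if n=='scene': cv2.imwrite('pics/c6.png',cv2.resize(im['pixels'][120:330,180:460,::-1],(800,600),interpolation=cv2.INTER_CUBIC))
E
```

```text
top pyr n320 circ 665.0 -89.7 r38.7 rect 664.9 -90.0  57.2x56.1 a2.4 z108.2 | dome n254 circ 372.2 -301.7 r20.8 rect 371.8 -302.2  39.3x39.6 a80.0 z129.1 | jar 0
scene pyr n191 circ 666.2 -88.3 r38.2 rect 666.4 -88.6  59.5x57.1 a2.8 z108.9 | dome n59 circ 376.4 -297.5 r20.7 rect 379.0 -294.6  33.0x39.6 a44.9 z128.1 | jar n301 circ 480.9 433.6 r28.5 rect 480.7 433.0  53.9x49.7 a2.7 z76.3
```

View pics/c6.png

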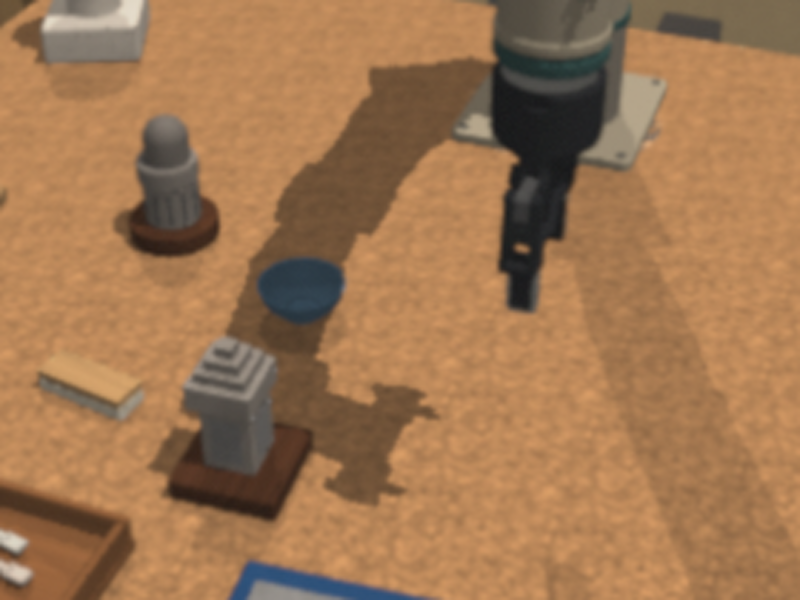

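Both stacks stand upright, the round one at (170,185) and the square one at (235,410). They are centred within about 2 mm and squared up. The jar has not moved and the arm is clear.

```bash
python3 -c "
from cell import *
print(finish_job())"
```

```text
the job is handed in; nothing more can be done
None
```

I built both models on their bases and handed the job in at about 44 s of the 136 s allowed: my last measurements had every piece upright and centred within about 2 mm, the square pieces aligned with their base, the jar unmoved and the arm clear, though `finish_job()` returned no verdict.

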